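Close up the marked-out wooden box

TASK

Close up the pale wooden box using only pushes of the fingertips: push its drawer fully in, slide its lid fully home, and once the lid is home swing the red turn catch all the way across behind the lid's dark cleat. Do not lift or shove the box out of its place, do not pull drawer or lid farther open, and leave everything else on the bench where it is.

Things in the scene. Friction and masses are not known exactly. Their poses are not given: they have to be found in the camera images.
- box: The loose pale wooden box with pencilled star patterns, 140 mm deep (its x) by 240 mm wide (its y) by 100 mm tall, 2 kg, standing on the bench. Origin: centre of its underside, on the bench; x points from its front (drawer side, roughly towards the robot) to its back, y along its long side towards the end where the lid slides out, z up. It slides on the bench at some 10 N or more of sideways push. Its front wall's top rail (z 74 to 100 mm) and back wall stand 100 mm tall.
- drawer (a joint): How far the drawer sticks out of the box's front, m: 0 is fully in (front flush with the box's front), it moves along the box's -x. Drawer front 184 mm wide, from 9 to 71 mm above the bench; its rubbing resists with about 1.2 N and it stays where it is left; hard stop at 0.
- knob (a point): Centre of the flat outer end of the drawer's round dark wooden knob (24 mm across, stands 20 mm out from the drawer front, 49 mm above the bench, in the middle of the drawer). With the drawer in, it lies at -90, 0, 49 mm in the box's frame.
- lid (a joint): How far the lid is slid open, m: 0 is fully home, it moves along the box's +y, level, in grooves. Flat plate 8 mm thick, 114 mm wide (x) and 230 mm long (y), its top 95.5 mm above the bench; its rubbing resists with about 1.2 N and it stays where it is left; hard stop at 0.
- cleat (a point): Centre of the dark wooden cleat fixed on the lid near its outer end: a bar 76 mm long (box x), 12 mm wide (box y), standing 20 mm above the lid's top (its top 115.5 mm above the bench). With the lid home this point lies at 0, 86, 105.5 mm in the box's frame.
- catch (a joint): Angle of the red turn catch, rad, about a vertical pin: 0 when its arm points along the box's +y, negative when it leans to the box's front, growing clockwise seen from above to a hard stop at 1.571, where it points along the box's +x, across the lid just beyond the closed cleat. Stiff with 0.03 N m, stays where left. Below 0.25 rad it is clear of the cleat; farther across it bars an open lid.
- catch_pivot (a point): On the catch's pin at mid-height of the arm, on top of the box's front rail: -64, 106, 111.5 mm in the box's frame. The catch is a red bar 65 mm long, 12 mm wide and 20 mm tall (101.5 to 121.5 mm above the bench), reaching from 10 mm behind the pin to 55 mm ahead of it.
- catch_tip (a point): Middle of the free end of the red catch's arm, 55 mm from the pin, at mid-height of the arm.
- glue: White glue bottle, loose, 44 mm across, 130 mm tall, stands to the front of the box on its -y side. Origin: centre of its underside. Leave alone.
- block: Loose pale practice block, 45 x 60 x 45 mm, in front of the box on its +y side, beside the drawer. Origin: centre of its underside. Leave alone.
- sander: Loose cork sanding block, 65 x 110 x 30 mm, on the bench beyond the box's +y end; the open lid may overhang it. Origin: centre of its underside. Leave alone.
- square: Loose try square with dark stock 20 x 110 x 18 mm and steel blade 150 mm, lying at the left. Origin: centre under the stock. Leave alone.
- ruler: Loose steel ruler 300 x 25 x 4 mm, lying behind the box. Origin: centre of its underside. Leave alone.
- pencils: Blue pencil cup, loose, 76 mm across, 155 mm tall with its pencils, far to one side of the box. Origin: centre of its underside. Leave alone.
- varnish: Amber jar, loose, 72 mm across, 90 mm tall, far to one side of the box. Origin: centre of its underside. Leave alone.

How it is judged (in metres and radians):
On the way, in this order (a step that is already met when the one before it is completed fails the run):
1. the lid is slid fully home (within 4 mm), the catch not yet across (value of joint lid below 0.004 m and value of joint catch below 1.2 rad), for 0.2 s.
2. the catch is swung across behind the cleat (past 1.4 rad) with the lid home (value of joint catch above 1.4 rad and value of joint lid below 0.005 m), for 0.2 s.
At the end, for the whole second after the job is handed in: Drawer and lid both within 4 mm of fully home, the catch past 1.4 rad (its stop is at 1.571), the box upright, at rest and within 30 mm of where it stood (value of joint each of drawer, lid below 0.004 m and value of joint catch above 1.4 rad and distance of box from where it was at the start of the episode below 0.03 m and angle between box's own z axis and vertical below 0.05 rad and linear speed of box below 0.01 m/s); the robot touches nothing.
It fails at once if the box is lifted (15 mm), tipped (0.15 rad) or shoved more than 40 mm (height (world z) of box above 0.015 m or angle between box's own z axis and vertical above 0.15 rad or distance of box from where it was at the start of the episode above 0.04 m).
It fails at once if the drawer or the lid is pulled farther open than any start has it (drawer 70 mm, lid 110 mm) (value of joint drawer above 0.07 m or value of joint lid above 0.11 m).
It fails at once if the catch is swung past 1.2 rad while the lid is still more than 8 mm open (value of joint catch above 1.2 rad and value of joint lid above 0.008 m).
It fails at once if another thing on the bench is lifted or moved more than 25 mm (distance of any of glue, block, sander, square, ruler, pencils, varnish from where it was at the start of the episode above 0.025 m).
It fails at once if the glue bottle, pencil cup or jar is tipped over (angle between any of glue, pencils, varnish's own z axis and vertical above 0.4 rad).
It also fails if it takes over 54 s, if anything falls off the work surface, if the arm or the gripper's body presses on something with over 40 N, if the wrist force passes 120 N, or if a joint passes its speed limit or range.

ROBOT

A 6-joint arm with a two-finger parallel gripper is mounted at the origin on the work surface. World frame = base frame: x ahead of the robot, y to its left, z up, the work surface at z = 0. Lengths are in m, angles in degrees, forces in N, time in s.
With the tool pointing down it reaches from about 0.4 to 0.925 m from the base axis. Payload 3.4 kg.
Tool frame: the origin (TCP) lies on the centre line of the jaws, within the pads' length; the fingertips stand arm.tips_ahead ahead of it and the grasp point (between the pads) lies 5 mm behind it (arm.tips_ahead is the distance from the TCP to the fingertips, in m); z points along the fingers, y is the direction in which the jaws open and shut (so a half turn about z gives the same grasp; the last joint's range is limited). The gripper opens to 85 mm and grips with 20 to 120 N. Pads are 22 mm wide; open, the fingers measure 114 mm over their backs; the gripper's body (76 mm by 85 mm) begins 54 mm behind the grasp point. The pads swing forward as they close: fully open they stand 13 mm farther back than shut.
Start: joints at [69.471, 17.578, 86.31, -0, 76.112, -4.211], TCP at [0.162, 0.552, 0.207] pointing down, gripper open.
Joint ranges: [-179.03, 179.03], [-60, 130.46], [8.19, 133.38], [-81.62, 261.62], [5.75, 156.47], [-153.77, 153.77]. Speed limits (degrees/s): [147.25, 147.25, 180, 180, 180, 180].

INTERFACE

Orientations are given as [roll, pitch, yaw] about the fixed x, y, z axes, in that order (R = Rz(yaw) Ry(pitch) Rx(roll)).
In Python, from cell import readout, imaging, arm gives the robot as it stands. The module is installed in compiled form; this text tells all that it offers.
- The arm moves only by the tool apply_moves, never from a script. Its argument "steps" is text: rows parted by semicolons, each of 6 numbers parted by spaces: the shift along the world's x, y, z in mm, then the turn, a rotation vector about the world's x, y, z in degrees. A call has 1 to 20 rows; each row is the pose to reach, as a shift and turn from the pose commanded when the call began; what a row does not reach only later rows make up. A row lasts 1/12 s, in which the tool goes at most 41.7 mm and 7.16 degrees, less where a joint would pass 70% of its speed; a pose out of reach is approached as far as the arm can. A call with a gripper value outside its range is refused whole. "claw" is the closure in counts, from 0 (fully open) to 255 (shut), set as the call begins (left out, the last holds). The fingers move at their own pace and stop on an object; "newtons" is the grip in N (left out, the last holds). Time passes only in rows, so rows that repeat a pose let the fingers close. It gives the time, the measured TCP pose, the force and the opening at its end, in the units of the state.
- readout.observe(): the state, without advancing time (a new reading comes with each control period).
- imaging.capture(name): name is "side" or "top"; returns the picture (420x560x3 uint8, red, green, blue); there is no depth.
- imaging.camera_model(name): a dict with "intrinsics" (3x3 intrinsics, pixels), "k1" (the pictures are not rectified: a ray, as slopes to the right and down, at radius r is drawn at 1 + k1 r^2 times it, then the intrinsics apply), "R" (3x3) and "t" (3): a world point X has camera coordinates R X + t. Camera axes: x right, y down, z forward; pixel columns grow to the right and rows downward; lengths in m; the calibration is good to about 2 mm. A picture is of the moment at which its call begins. camera_model takes no time and is no camera call.
- arm.job_done(): hands the job in, once; it reports no verdict.
The state is a dict: "t": time; "joint_positions": joint angles; "dq": joint speeds; "joint_torque": joint torques, N m; "ee_pos": TCP position; "tool_rot": TCP orientation; "wrist_force": force on the tool from outside, world axes, zero at the start; "wrist_torque": the same for the moment, N m; "width": finger opening in m.
Only numpy, scipy, OpenCV 4.12 (cv2) and the standard library are available. Lean on these libraries where they do the work, as an engineer would, in place of code of your own. Each camera call takes 0.05 s, during which the arm holds its last target.

## Working session

There is one attempt and no reset: what is moved stays moved. The work goes in short steps, Python scripts to look and compute and a tool call to move; the robot and the scene stay as the last step left them, time stands still between calls to the robot, and variables do not carry over. Pictures are saved under pics/ and viewed, and the job is handed in when it is done.

Besides the shell and the picture viewer there is one more tool, called after ">>>" as name(argument=value, ...), one argument or row to a line, values as JSON. apply_moves: Moves the arm, as the interface text tells. Its arguments: {"type":"object","properties":{"steps":{"type":"string"},"claw":{"type":"number"},"newtons":{"type":"number"}},"required":["steps"]}

```bash
mkdir -p pics; ls; python3 - <<'E'
from cell import readout, imaging, arm
import cv2
print(readout.observe()); print(arm.tips_ahead)
for n in("side","top"):
    im=imaging.capture(n); cv2.imwrite(f"pics/{n}0.png",im[:,:,::-1]); print(imaging.camera_model(n))
E
```

```text
pics
{'t': 0.0, 'joint_positions': array([ 6.94706260e+01,  1.76232581e+01,  8.63846080e+01,  4.59017172e-04,
        7.61094098e+01, -4.21125794e+00]), 'dq': array([-0.05418046,  0.03501368, -0.01448705, -0.02825658, -0.04013185,
        0.00855095]), 'joint_torque': array([ 5.09153551e-05, -4.57536972e+01, -2.51912338e+01, -3.70771822e-04,
        1.24652224e-02,  1.30549694e-05]), 'ee_pos': array([0.16131612, 0.55112998, 0.20556637]), 'tool_rot': array([-1.79883073e+02, -9.05621337e-03,  1.63681764e+02]), 'wrist_force': array([0.03249064, 0.42526684, 0.15966976]), 'wrist_torque': array([ 0.04036582, -0.01326986, -0.02151486]), 'width': 0.0852359128812834}
0.014
{'intrinsics': array([[538.59699228,   0.        , 270.3784663 ],
       [  0.        , 538.59699228, 215.10000984],
       [  0.        ,   0.        ,   1.        ]]), 'k1': 0.009081768148394362, 'R': array([[ 0.81878658, -0.57359281, -0.02407976],
       [-0.31950254, -0.42043001, -0.84920948],
       [ 0.47697659,  0.70301487, -0.52750681]]), 't': array([-0.50997337,  0.25244977,  1.22920396])}
{'intrinsics': array([[545.34887466,   0.        , 288.43278158],
       [  0.        , 545.34887466, 209.19668528],
       [  0.        ,   0.        ,   1.        ]]), 'k1': 0.03553395151353845, 'R': array([[ 1.91610616e-02, -9.99816405e-01,  1.01607794e-04],
       [-9.89762963e-01, -1.89827669e-02, -1.41452932e-01],
       [ 1.41428891e-01,  2.60982072e-03, -9.89944977e-01]]), 't': array([-0.0504697,  0.5938604,  1.3786082])}
```

View pics/side0.png

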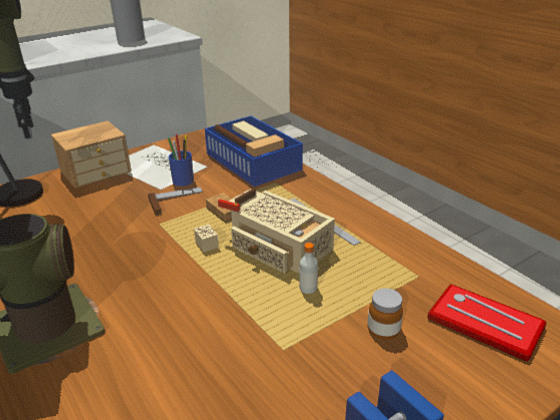

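View pics/top0.png

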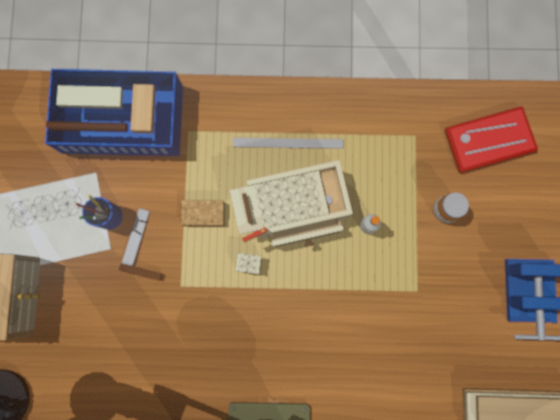

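```bash
python3 - <<'E'
import cv2
a=cv2.imread("pics/top0.png")[130:300,170:400]; cv2.imwrite("pics/topc.png",cv2.resize(a,None,fx=3.45,fy=3.45,interpolation=cv2.INTER_CUBIC))
a=cv2.imread("pics/side0.png")[170:310,180:365]; cv2.imwrite("pics/sidec.png",cv2.resize(a,None,fx=4.2,fy=4.2,interpolation=cv2.INTER_CUBIC))
E
```

```text
(no output)
```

View pics/topc.png

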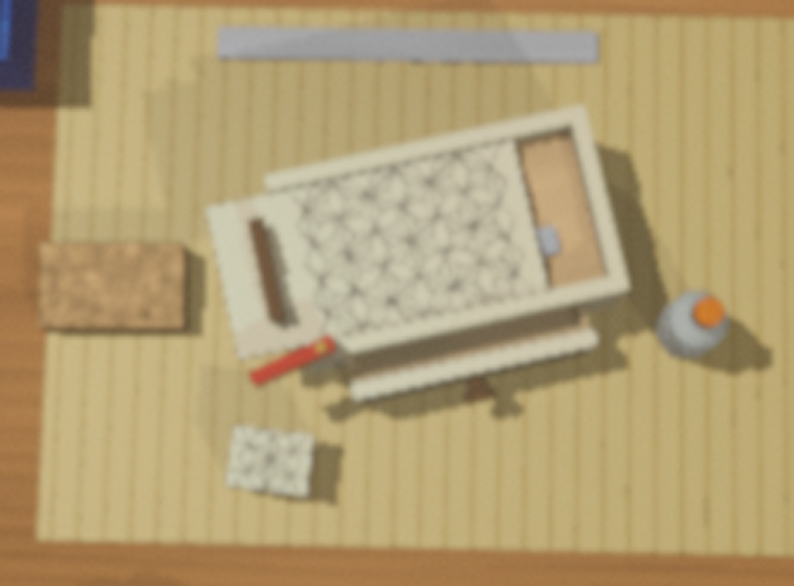

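View pics/sidec.png

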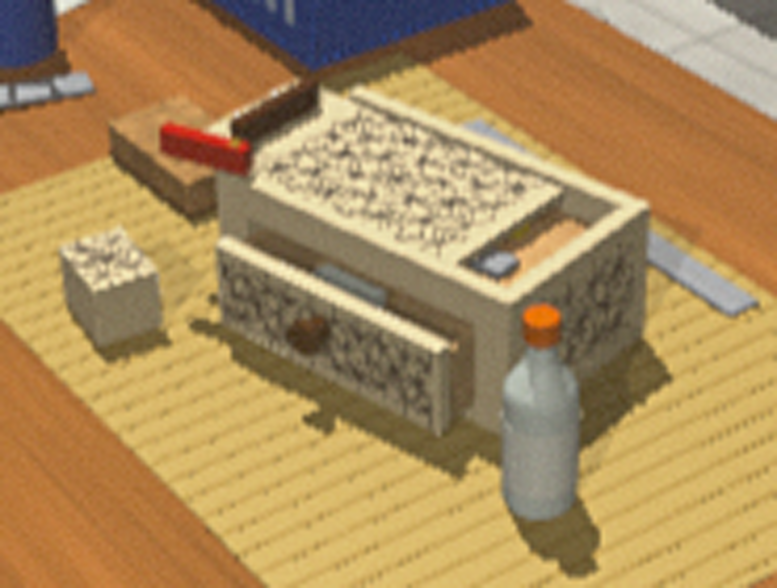

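```bash
cat > h.py <<'E'
import numpy as np, cv2
from cell import readout, imaging, arm
def ray(n,uv):
    m=imaging.camera_model(n);K=m["intrinsics"]
    p=np.array([(uv[0]-K[0,2])/K[0,0],(uv[1]-K[1,2])/K[1,1]]);q=p.copy()
    for _ in range(20): q=p/(1+m["k1"]*(q@q))
    R,t=np.array(m["R"]),np.array(m["t"])
    return -R.T@t, R.T@np.array([q[0],q[1],1])
def onz(n,uv,z):
    o,d=ray(n,uv); return o+d*(z-o[2])/d[2]
def proj(n,X):
    m=imaging.camera_model(n);K=m["intrinsics"];c=np.array(m["R"])@np.array(X)+m["t"];q=c[:2]/c[2];q=q*(1+m["k1"]*(q@q))
    return np.array([K[0,0]*q[0]+K[0,2],K[1,1]*q[1]+K[1,2]])
def tc(u,v): return ((u+.5)/3.45-.5+170,(v+.5)/3.45-.5+130)
def sc(u,v): return ((u+.5)/4.2-.5+180,(v+.5)/4.2-.5+170)
def fit(loc,w):
    loc,w=np.array(loc),np.array(w)[:,:2];lc,wc=loc.mean(0),w.mean(0)
    H=(loc-lc).T@(w-wc);a=np.arctan2(H[0,1]-H[1,0],H[0,0]+H[1,1])
    R=np.array([[np.cos(a),-np.sin(a)],[np.sin(a),np.cos(a)]]);o=wc-R@lc
    return o,a,(R@loc.T).T+o-w
E
python3 - <<'E'
from h import *
T=[onz("top",tc(*p),.1) for p in[(629,290),(583,107),(266,180)]]
o,a,r=fit([(-.07,-.12),(.07,-.12),(.07,.12)],T);print("top",o,np.degrees(a),r*1000)
S=[onz("side",sc(*p),.1) for p in[(508,302),(648,207),(357,90)]]
o2,a2,r=fit([(-.07,-.12),(.07,-.12),(.07,.12)],S);print("side",o2,np.degrees(a2),r*1000)
o=(o+o2)/2;a=(a+a2)/2
R=np.array([[np.cos(a),-np.sin(a)],[np.sin(a),np.cos(a)]])
L=lambda w:(R.T@(w[:2]-o)*1000).round(1)
print("ex",R[:,0],"ey",R[:,1])
for nm,n,p,z in[("cleat end back","top",tc(257,218),.1155),("cleat end front","top",tc(278,326),.1155),("cleat b","side",sc(315,82),.1155),("cleat f","side",sc(234,120),.1155),
 ("tipA","top",tc(250,377),.1215),("tipB","top",tc(258,386),.1215),("piv","top",tc(322,345),.1215),("stip","side",sc(162,127),.1215),("spiv","side",sc(235,143),.1215),
 ("drawer top outer L","top",tc(353,400),.071),("drawer outer R","top",tc(598,345),.071),("sdrL","side",sc(219,240),.071),("sdrR","side",sc(445,352),.071),
 ("blockc","top",tc(270,461),.045),("glue cap","top",tc(709,312),.13),("glue s","side",sc(543,312),.13),("sander","top",tc(112,285),.03),("knob top","top",tc(477,397),.055)]:
    w=onz(n,p,z);print(nm,w[:2].round(4),L(w))
E
```

```text
top [ 0.61586761 -0.06522605] 14.277881025634304 [[-0.5257002  -0.90662342]
 [ 0.4262192  -0.4739746 ]
 [ 0.099481    1.38059802]]
side [ 0.61497513 -0.06527204] 14.304428733495865 [[-2.34450435 -3.705407  ]
 [ 1.1337775   1.34425647]
 [ 1.21072685  2.36115052]]
ex [0.96905385 0.24684942] ey [-0.24684942  0.96905385]
cleat end back [0.6231 0.0713] [ 41.2 130.4]
cleat end front [0.5453 0.054 ] [-38.5 132.8]
cleat b [0.6205 0.069 ] [ 38.1 128.8]
cleat f [0.5504 0.0588] [-32.4 136.2]
tipA [0.508  0.0723] [-70.1 159.8]
tipB [0.5018 0.0664] [-77.6 155.6]
piv [0.5317 0.022 ] [-59.6 105.2]
stip [0.5035 0.0703] [-75. 159.]
spiv [0.5303 0.0245] [-60.3 108. ]
drawer top outer L [0.4969 0.0007] [-98.6  93.1]
drawer outer R [ 0.5409 -0.1785] [-100.2  -91.4]
sdrL [0.5012 0.0024] [-94.   93.8]
sdrR [ 0.5441 -0.1806] [-97.6 -94.1]
blockc [0.4524 0.0621] [-126.6  163.6]
glue cap [ 0.5595 -0.2508] [-100. -166.]
glue s [ 0.562  -0.2487] [ -97.1 -164.6]
sander [0.584  0.1872] [ 31.9 252.4]
knob top [ 0.5021 -0.0907] [-116.1    3.3]
```

Top view: the box's top corners show in crop at (629,290), (583,107) and (266,180). That puts the box at about (0.6155, -0.065) with yaw 14.3°, the lid about 46 mm open, the drawer about 28 mm open and the catch leaning about -0.2 rad. I'll close the fingers and go beyond the cleat first.

>>> apply_moves(
  steps="413 -457 0 0 0 30.6;413 -457 0 0 0 30.6;413 -457 0 0 0 30.6;413 -457 0 0 0 30.6;413 -457 0 0 0 30.6;413 -457 0 0 0 30.6;413 -457 0 0 0 30.6;413 -457 0 0 0 30.6;413 -457 0 0 0 30.6;413 -457 0 0 0 30.6;413 -457 0 0 0 30.6;413 -457 0 0 0 30.6;413 -457 0 0 0 30.6;413 -457 0 0 0 30.6;413 -457 0 0 0 30.6;413 -457 0 0 0 30.6;413 -457 0 0 0 30.6;413 -457 0 0 0 30.6;413 -457 0 0 0 30.6;413 -457 0 0 0 30.6",
  claw=255,
  newtons=40,
)

```text
t: 1.77
ee_pos: [0.5733, 0.0961, 0.2064]
tool_rot: [180.0, -0.1, -165.6]
wrist_force: [0.6, 0.3, -0.7]
width: 0.0001
```

>>> apply_moves(
  steps="0 0 -40 0 0 0;0 0 -70 0 0 0;0 0 -88 0 0 0;0 0 -88 0 0 0;0 0 -88 0 0 0;0 0 -88 0 0 0",
)

```text
t: 2.27
ee_pos: [0.5753, 0.0957, 0.1199]
tool_rot: [-180.0, 0.1, -165.6]
wrist_force: [0.4, 0.3, 0.0]
width: -0.0001
```

```bash
cat > look.py <<'E'
import sys
from h import *
n=sys.argv[1]
s=readout.observe();print(s["t"],s["ee_pos"].round(4),s["tool_rot"].round(1),s["wrist_force"].round(2))
for c,(y,x,f) in {"top":((130,170),(300,400),3.45),"side":((120,180),(310,365),3.1)}.items() if 0 else []: pass
im=imaging.capture("top");cv2.imwrite(f"pics/t{n}.png",cv2.resize(im[130:300,170:400,::-1],None,fx=3.45,fy=3.45,interpolation=cv2.INTER_CUBIC))
im=imaging.capture("side");cv2.imwrite(f"pics/s{n}.png",cv2.resize(im[170:310,180:365,::-1],None,fx=4.2,fy=4.2,interpolation=cv2.INTER_CUBIC))
E
python3 look.py 1
```

```text
2.2667 [0.5753 0.0957 0.1199] [-1.800e+02  1.000e-01 -1.656e+02] [0.44 0.27 0.02]
```

View pics/t1.png

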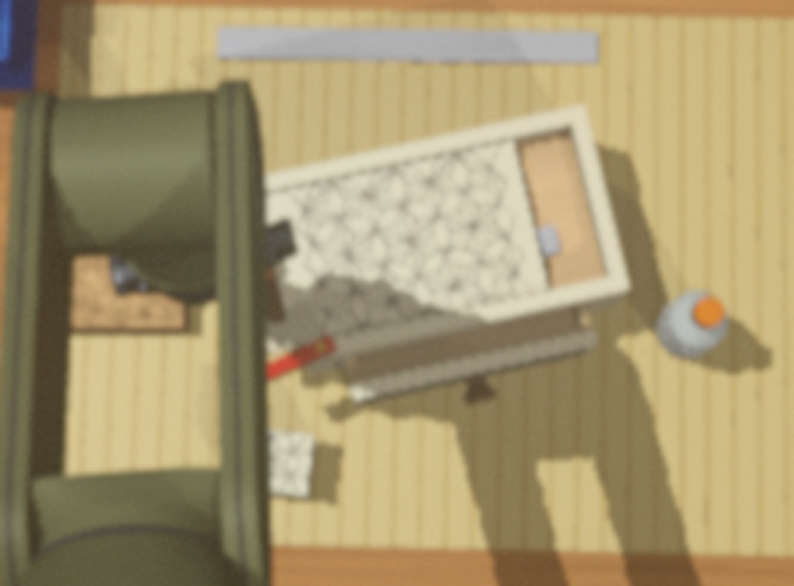

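View pics/s1.png

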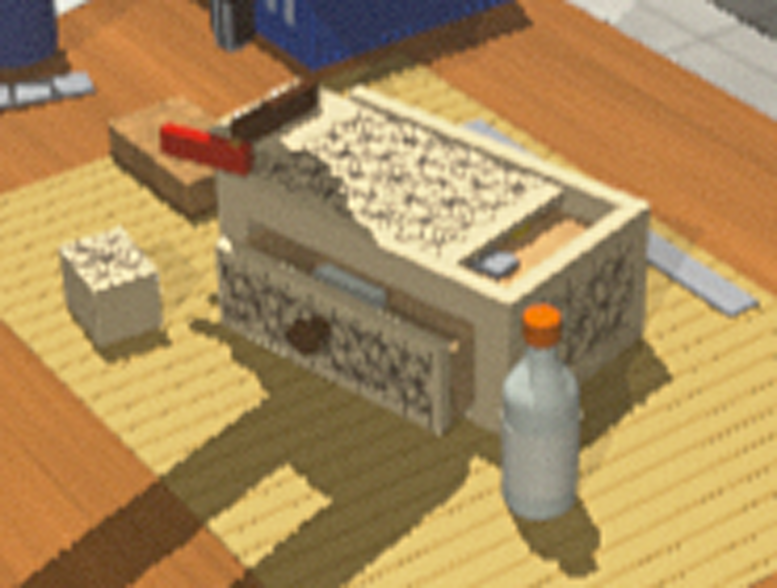

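```bash
python3 - <<'E'
from h import *
s=readout.observe();p=s["ee_pos"]
print(proj("side",p+[0,0,-.014]),proj("top",p+[0,0,-.014]))
im=imaging.capture("side")[:,:,::-1];cv2.imwrite("pics/s1full.png",cv2.resize(im[100:260,130:340],None,fx=3.5,fy=3.5))
E
```

```text
[236.37681824 192.9733824 ] [234.13307024 211.94415715]
```

View pics/s1full.png

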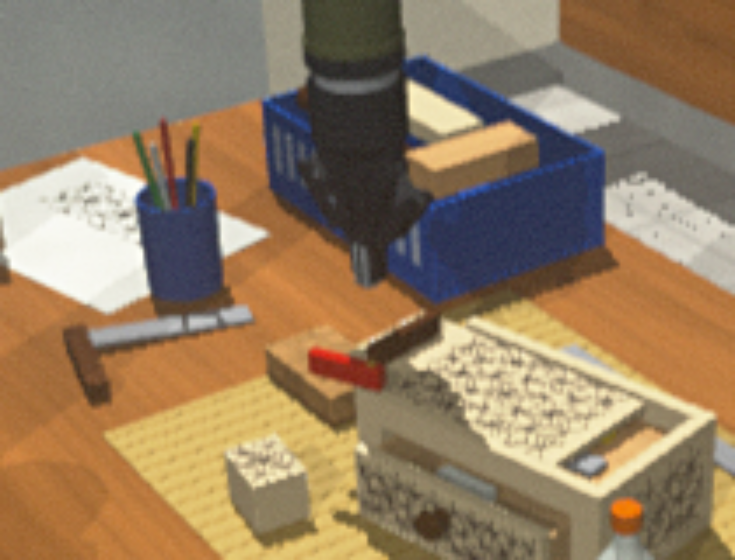

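```bash
python3 - <<'E'
from h import *
im=imaging.capture("side")[:,:,::-1].copy()
s=readout.observe();p=s["ee_pos"];print(p)
for d in(0,-.014,.059): print(d,proj("side",p+[0,0,d]))
for z in(.10,.115,.13,.14,.15): print(z,proj("side",[p[0],p[1],z]))
c=im[130:230,190:290];cv2.imwrite("pics/z.png",cv2.resize(c,None,fx=6,fy=6,interpolation=cv2.INTER_NEAREST))
E
```

```text
[0.57574929 0.09511757 0.12024865]
0 [236.06803414 188.79496879]
-0.014 [236.35545275 193.15125169]
0.059 [234.82463587 169.95608505]
0.1 [236.48281995 195.08189103]
0.115 [236.17612308 190.43315827]
0.13 [235.86614299 185.73534172]
0.14 [235.65763881 182.57580025]
0.15 [235.44763492 179.39384612]
```

View pics/z.png

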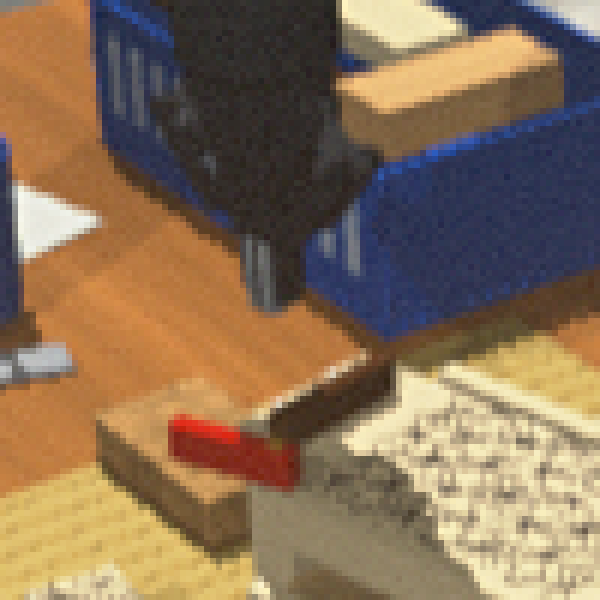

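```bash
python3 - <<'E'
from h import *
p=readout.observe()["ee_pos"]
for z in(.106,.13,.145): print(z,onz("side",(234.5,181),z))
a=np.radians(14.4);ex=np.array([np.cos(a),np.sin(a),0]);ey=np.array([-np.sin(a),np.cos(a),0])
for h in (.17,.2):
  for sx,sy in((1,1),(1,-1),(-1,-1),(-1,1)):
    q=p+ex*.038*sx+ey*.0425*sy;q[2]=h
    print(h,sx,sy,proj("top",q).round(1),proj("side",q).round(1))
im=imaging.capture("top")[:,:,::-1];cv2.imwrite("pics/zt.png",cv2.resize(im[150:270,160:280],None,fx=5,fy=5,interpolation=cv2.INTER_NEAREST))
E
```

```text
0.106 [0.60995073 0.16027014 0.106     ]
0.13 [0.5874491 0.1212392 0.13     ]
0.145 [0.57338558 0.09684487 0.145     ]
0.17 1 1 [210.7 197.1] [233.5 163.8]
0.17 1 -1 [245.6 189. ] [255.8 172.3]
0.17 -1 -1 [252.7 219.8] [236.7 182.7]
0.17 -1 1 [217.5 228.1] [214.3 173.6]
0.2 1 1 [208.9 195. ] [232.8 154.2]
0.2 1 -1 [244.6 186.7] [255.3 162.5]
0.2 -1 -1 [251.8 218.2] [236.  172.7]
0.2 -1 1 [215.8 226.7] [213.4 163.8]
```

View pics/zt.png

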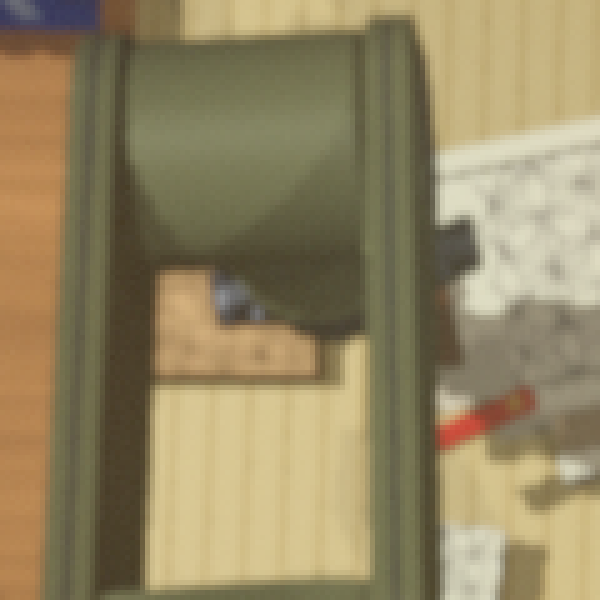

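```bash
python3 - <<'E'
from h import *
for z in(.165,.18,.193,.207,.23,.25): print(z,proj("side",[.1613,.5511,z]))
im=cv2.imread("pics/side0.png");cv2.imwrite("pics/z0.png",cv2.resize(im[0:220,0:140],None,fx=2.7,fy=2.7,interpolation=cv2.INTER_NEAREST))
E
```

```text
0.165 [ 35.95145249 157.69943513]
0.18 [ 34.66076874 153.11365176]
0.193 [ 33.53144735 149.10208219]
0.207 [ 32.30394832 144.74271324]
0.23 [ 30.26143398 137.49106275]
0.25 [ 28.4586158  131.09268104]
```

View pics/z0.png

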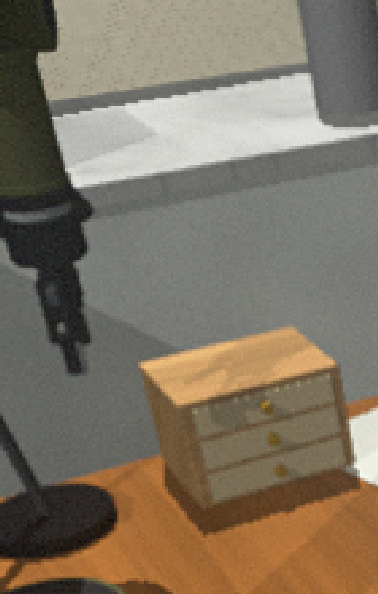

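The side view puts the closed tips at pixel (234,181). That is about z 0.145 on the TCP line, well above the 0.106 the readout implies. I'll test this with a short push: it either moves the lid or passes over the cleat.

>>> apply_moves(
  steps="1.5 -6 0 0 0 0;3 -12 0 0 0 0;4.5 -18 0 0 0 0;6.2 -24.2 0 0 0 0;6.2 -24.2 0 0 0 0;6.2 -24.2 0 0 0 0",
)

```text
t: 3.02
ee_pos: [0.5809, 0.0699, 0.1184]
tool_rot: [180.0, -0.0, -165.8]
wrist_force: [0.4, -0.5, -0.2]
width: -0.0001
```

```bash
python3 look.py 2
```

```text
3.0167 [0.5809 0.0699 0.1184] [ 180.    -0.  -165.8] [ 0.44 -0.54 -0.17]
```

View pics/s2.png

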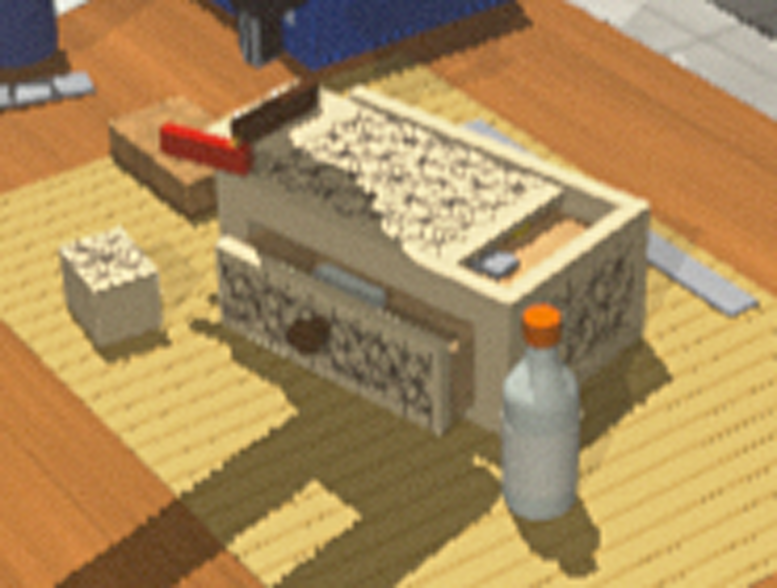

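>>> apply_moves(
  steps="-3 12 0 0 0 0;-6.2 24.2 0 0 0 0;-6.2 24.2 -12 0 0 0;-6.2 24.2 -20 0 0 0;-6.2 24.2 -20 0 0 0;-6.2 24.2 -20 0 0 0;-6.2 24.2 -20 0 0 0",
)

```text
t: 3.7
ee_pos: [0.5745, 0.0952, 0.0985]
tool_rot: [180.0, -0.0, -165.7]
wrist_force: [-0.5, 0.3, -0.8]
width: -0.0001
```

```bash
python3 - <<'E'
from h import *
s=readout.observe();p=s["ee_pos"];print(p,s["wrist_force"].round(2))
for z in np.arange(.07,.16,.01): print(z.round(3),proj("side",[p[0],p[1],z]).round(1))
im=imaging.capture("side")[:,:,::-1];cv2.imwrite("pics/z3.png",cv2.resize(im[130:230,190:290],None,fx=6,fy=6,interpolation=cv2.INTER_NEAREST))
E
```

```text
[0.5745467  0.09518786 0.09854365] [-0.49  0.35 -0.76]
0.07 [236.7 204.4]
0.08 [236.5 201.3]
0.09 [236.3 198.3]
0.1 [236.1 195.2]
0.11 [235.9 192.1]
0.12 [235.7 189. ]
0.13 [235.5 185.9]
0.14 [235.3 182.7]
0.15 [235.1 179.5]
```

View pics/z3.png

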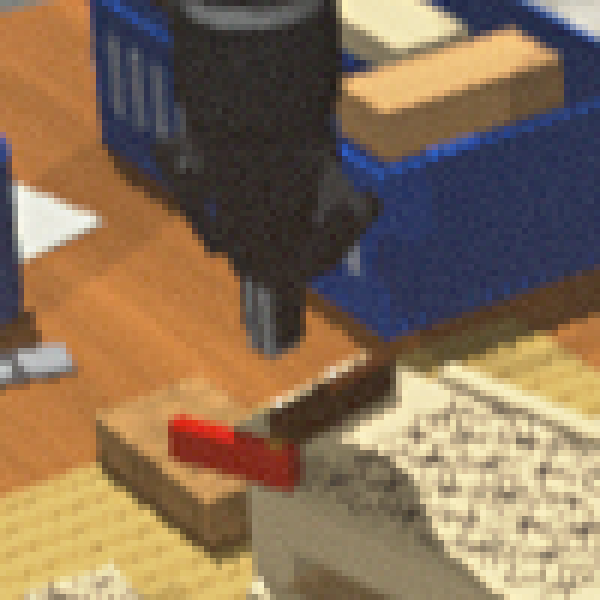

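```bash
python3 - <<'E'
from h import *
for z in np.arange(.09,.16,.01): print(z.round(3),proj("side",[.5674,.0784,z]).round(1),proj("side",[.5674+.0072,.0784+.0281,z]).round(1),proj("side",[.5887,.0838,z]).round(1))
E
```

```text
0.09 [237.3 201.4] [234.2 196.7] [242.7 198.4]
0.1 [237.1 198.3] [234.  193.6] [242.5 195.3]
0.11 [236.9 195.2] [233.8 190.5] [242.3 192.2]
0.12 [236.7 192.1] [233.6 187.4] [242.1 189.1]
0.13 [236.5 188.9] [233.4 184.3] [242.  185.9]
0.14 [236.3 185.8] [233.2 181.2] [241.8 182.8]
0.15 [236.1 182.6] [232.9 178. ] [241.6 179.6]
0.16 [235.9 179.3] [232.7 174.8] [241.4 176.4]
```

>>> apply_moves(
  steps="0 0 -8 0 0 0;0 0 -14 0 0 0;0 0 -20 0 0 0;0 0 -20 0 0 0;0 0 -20 0 0 0;0 0 -20 0 0 0",
)

```text
t: 4.25
ee_pos: [0.5745, 0.0948, 0.0783]
tool_rot: [180.0, -0.0, -165.7]
wrist_force: [0.5, 0.1, -0.1]
width: 0.0002
```

```bash
python3 - <<'E'
from h import *
s=readout.observe();p=s["ee_pos"];print(p,s["wrist_force"].round(2))
im=imaging.capture("side")[:,:,::-1];cv2.imwrite("pics/z4.png",cv2.resize(im[130:230,190:290],None,fx=6,fy=6,interpolation=cv2.INTER_NEAREST))
E
```

```text
[0.57454018 0.09476748 0.07830167] [ 0.53  0.08 -0.08]
```

View pics/z4.png

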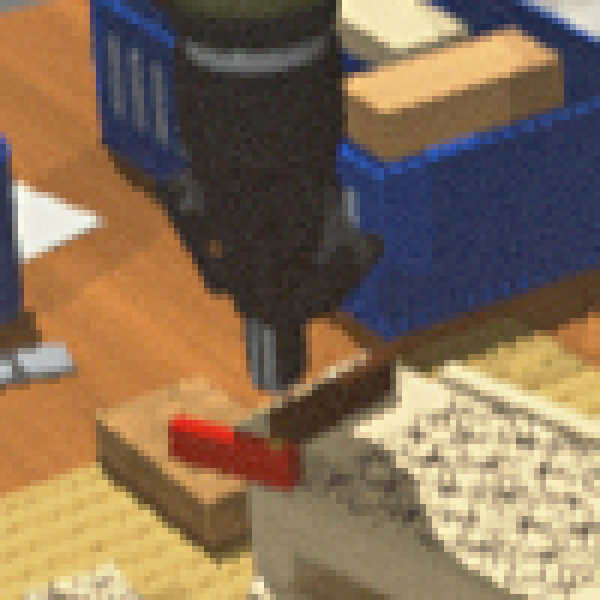

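>>> apply_moves(
  steps="0 0 -3 0 0 0;1.2 -4.8 -3 0 0 0;2.5 -9.7 -3 0 0 0;3.7 -14.5 -3 0 0 0;4.9 -19.4 -3 0 0 0;6.2 -24.2 -3 0 0 0;7.4 -29.1 -3 0 0 0;7.4 -29.1 -3 0 0 0;7.4 -29.1 -3 0 0 0",
)

```text
t: 5.05
ee_pos: [0.5822, 0.0651, 0.0755]
tool_rot: [-180.0, 0.0, -165.8]
wrist_force: [0.4, 0.1, -0.2]
width: -0.0
```

```bash
python3 look.py 5
```

```text
5.05 [0.5822 0.0651 0.0755] [-180.     0.  -165.8] [ 0.42  0.11 -0.22]
```

View pics/s5.png

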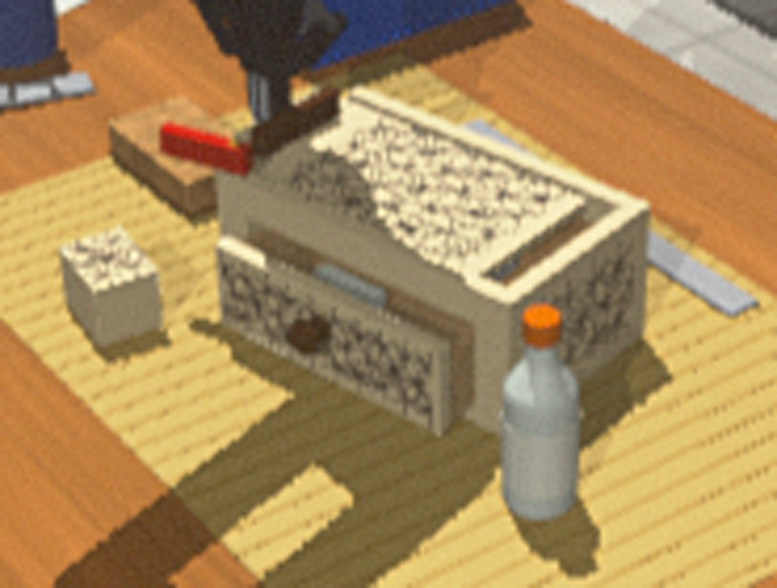

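View pics/t5.png

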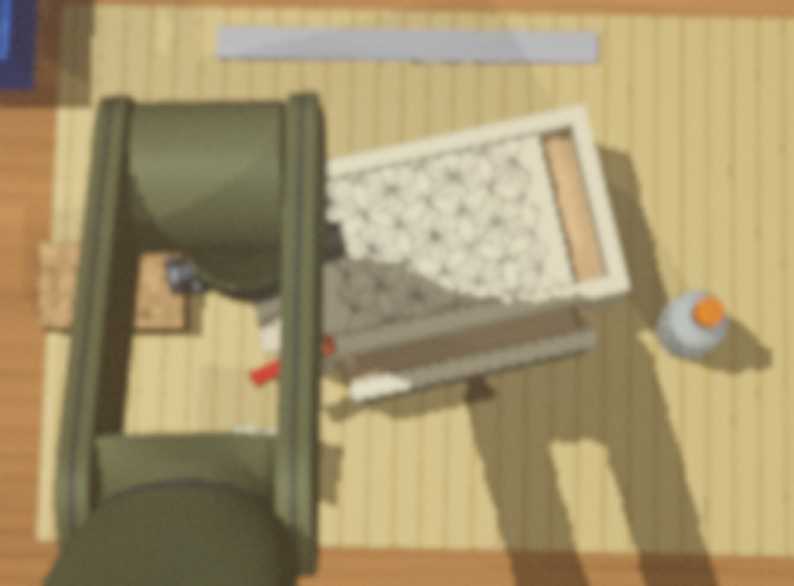

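Confirmed: the lid slid about 21 mm, with its inner edge now at crop x≈545–572. The real tips stand about 42 mm higher than the z readout implies. The box has not moved. Continuing the push.

>>> apply_moves(
  steps="1.2 -4.8 0 0 0 0;2.5 -9.7 0 0 0 0;3.7 -14.5 0 0 0 0;4.9 -19.4 0 0 0 0;5.4 -21.3 0 0 0 0;5.4 -21.3 0 0 0 0;5.4 -21.3 0 0 0 0",
)

```text
t: 5.73
ee_pos: [0.5877, 0.0439, 0.0755]
tool_rot: [-180.0, 0.0, -165.7]
wrist_force: [-0.6, -0.6, -0.2]
width: 0.0001
```

```bash
python3 look.py 6
```

```text
5.7333 [0.5877 0.0439 0.0755] [-180.     0.  -165.7] [-0.59 -0.57 -0.16]
```

View pics/t6.png

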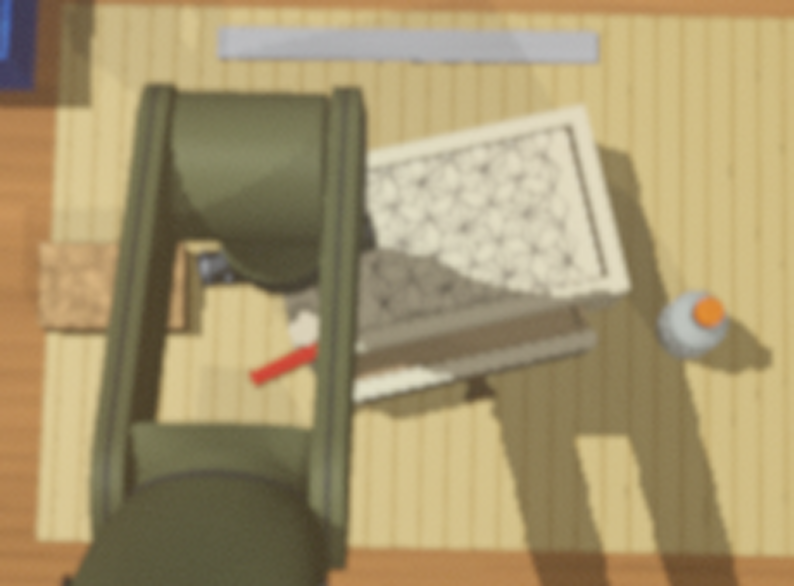

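View pics/s6.png

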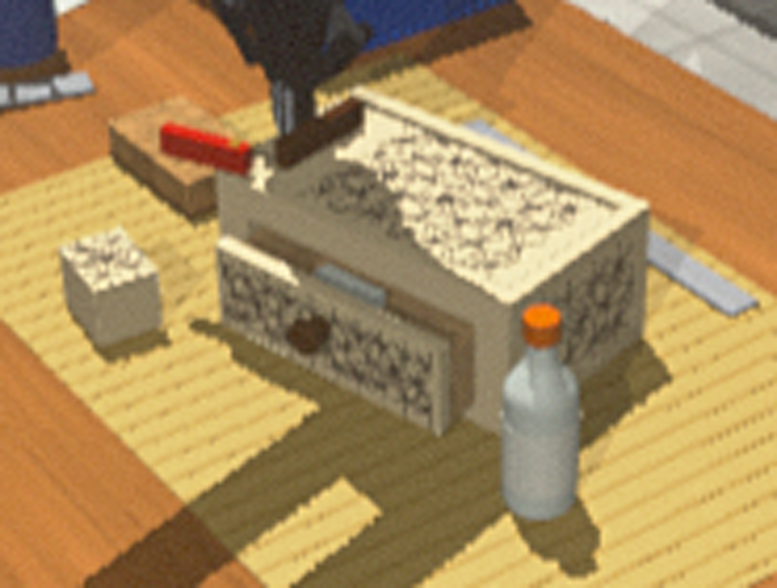

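>>> apply_moves(
  steps="0.25 -1 0 0 0 0;0.5 -2 0 0 0 0;0.6 -2.5 0 0 0 0;0.6 -2.5 0 0 0 0;0.6 -2.5 0 0 0 0",
)

```text
t: 6.25
ee_pos: [0.588, 0.0421, 0.0755]
tool_rot: [180.0, 0.0, -165.7]
wrist_force: [-0.1, 0.6, 0.6]
width: -0.0003
```

>>> apply_moves(
  steps="0.25 -1 0 0 0 0;0.4 -1.5 0 0 0 0;0.4 -1.5 0 0 0 0;0.4 -1.5 0 0 0 0",
)

```text
t: 6.58
ee_pos: [0.5884, 0.0404, 0.0755]
tool_rot: [-180.0, 0.0, -165.7]
wrist_force: [0.7, 2.0, -0.1]
width: 0.0002
```

>>> apply_moves(
  steps="0.25 -1 0 0 0 0;0.25 -1 0 0 0 0;0.25 -1 0 0 0 0",
)

```text
t: 6.83
ee_pos: [0.5887, 0.0393, 0.0755]
tool_rot: [-180.0, 0.0, -165.7]
wrist_force: [-0.0, 1.1, 0.4]
width: 0.0
```

>>> apply_moves(
  steps="0.25 -1 0 0 0 0;0.25 -1 0 0 0 0;0.25 -1 0 0 0 0",
)

```text
t: 7.08
ee_pos: [0.5889, 0.0383, 0.0755]
tool_rot: [-180.0, 0.0, -165.7]
wrist_force: [-0.3, 1.3, -0.7]
width: -0.0003
```

```bash
python3 look.py 7
```

```text
7.0833 [0.5889 0.0383 0.0755] [-180.     0.  -165.7] [-0.31  1.32 -0.7 ]
```

View pics/t7.png

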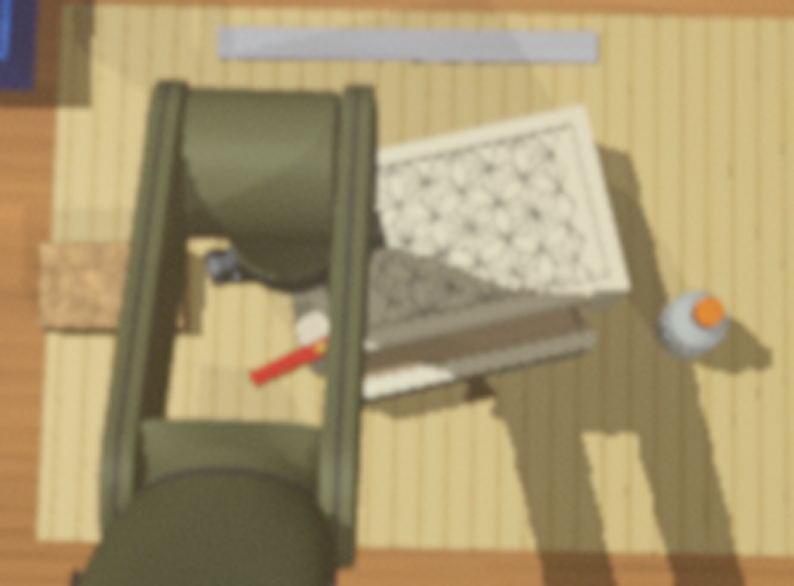

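The gap is almost gone, with only a thin dark line left at crop (590,200). I'll push on in 1 mm steps until the force rises.

>>> apply_moves(
  steps="0.25 -1 0 0 0 0;0.25 -1 0 0 0 0;0.25 -1 0 0 0 0",
)

```text
t: 7.43
ee_pos: [0.5892, 0.0374, 0.0755]
tool_rot: [-180.0, 0.0, -165.7]
wrist_force: [-0.1, 0.9, -0.2]
width: -0.0
```

>>> apply_moves(
  steps="0.25 -1 0 0 0 0;0.25 -1 0 0 0 0;0.25 -1 0 0 0 0",
)

```text
t: 7.68
ee_pos: [0.5892, 0.0371, 0.0755]
tool_rot: [179.9, 0.0, -165.7]
wrist_force: [-0.7, 4.0, 1.4]
width: -0.0002
```

>>> apply_moves(
  steps="0.1 -0.5 0 0 0 0;0.1 -0.5 0 0 0 0;0.1 -0.5 0 0 0 0;0.1 -0.5 0 0 0 0",
)

```text
t: 8.02
ee_pos: [0.5892, 0.0371, 0.0755]
tool_rot: [179.9, 0.0, -165.7]
wrist_force: [0.0, 6.1, 0.3]
width: -0.0002
```

```bash
python3 - <<'E'
from h import *
o=np.array([.6155,-.0652]);a=np.radians(14.3)
R=np.array([[np.cos(a),-np.sin(a)],[np.sin(a),np.cos(a)]])
s=readout.observe();p=s["ee_pos"][:2];print(p,(R.T@(p-o)*1000).round(1))
def c(th,cl=0,r=36): 
    d=np.array([np.sin(th),np.cos(th)]);n=np.array([-np.cos(th),np.sin(th)]);h=11*abs(np.cos(th))+13.6*abs(np.sin(th))
    return np.array([-64,106])+r*d+(6+h+cl)*n
st=c(-.2,12);w0=o+R@st/1e3
print("start",st,w0,"from now",((w0-p)*1000).round(1))
for th in(-.2,0,.2,.4,.6,.8,1,1.2,1.4,1.5,1.55):
    w=o+R@c(th)/1e3;print(th,c(th).round(1),((w-w0)*1000).round(1))
E
```

```text
[0.58924252 0.03708431] [ -0.2 105.6]
start [-102.0071745   135.02776272] [0.48330172 0.04044835] from now [-105.9    3.4]
-0.2 [-90.2 137.4] [10.8  5.2]
0 [-81. 142.] [18.6 11.9]
0.2 [-75.9 145.2] [22.8 16.2]
0.4 [-69.7 147.5] [28.2 20.1]
0.6 [-62.5 148.6] [35.  22.9]
0.8 [-54.5 147.9] [42.9 24.2]
1 [-46.3 145.1] [51.4 23.5]
1.2 [-38.7 140.2] [60.1 20.6]
1.4 [-32.1 133.1] [68.2 15.4]
1.5 [-29.5 128.8] [71.8 11.9]
1.55 [-28.4 126.6] [73.4 10. ]
```

The force rose to 6 N with no further motion, so the lid is on its stop. Next I go round to the front side of the catch.

>>> apply_moves(
  steps="-2 8 0 0 0 0;-2 8 20 0 0 0;-2 8 50 0 0 0;-40 7 50 0 0 0;-75 5 50 0 0 0;-106 4 50 0 0 0;-106 4 50 0 0 0;-106 4 50 0 0 0;-106 4 20 0 0 0;-106 4 2 0 0 0;-106 4 2 0 0 0;-106 4 2 0 0 0;-106 4 2 0 0 0",
)

```text
t: 9.1
ee_pos: [0.4851, 0.0398, 0.0781]
tool_rot: [-180.0, 0.1, -165.7]
wrist_force: [0.6, -0.4, 0.1]
width: 0.0002
```

```bash
python3 look.py 8
```

```text
9.1 [0.4851 0.0398 0.0781] [-1.800e+02  1.000e-01 -1.657e+02] [ 0.56 -0.43  0.15]
```

View pics/s8.png

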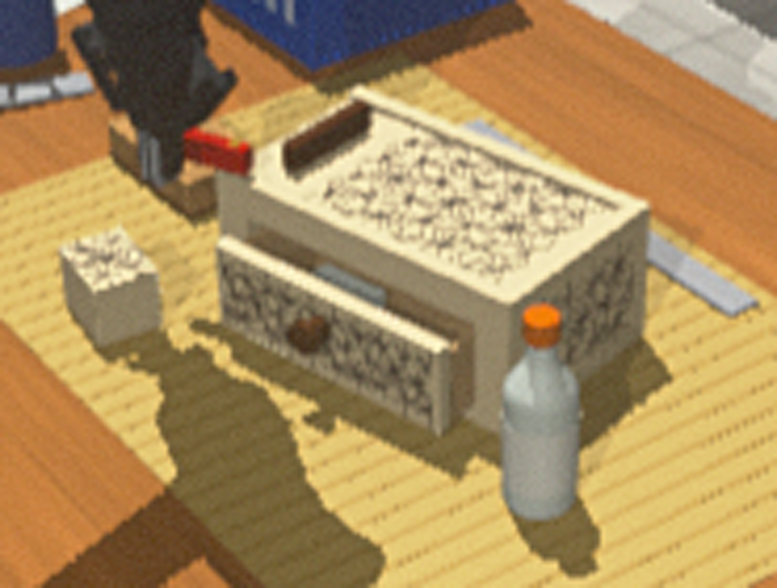

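View pics/t8.png

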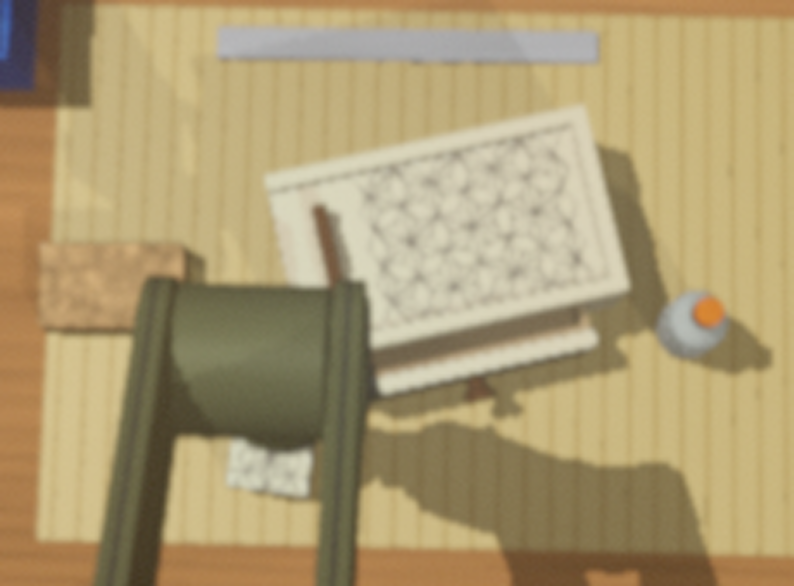

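The lid is flush at both ends, the box hasn't moved, and the fingers are in front of the red catch (side crop, (160,170) beside red at (215,150)). Starting the swing.

>>> apply_moves(
  steps="6 3 0 0 0 0;11 5 0 0 0 0;15 9 0 0 0 0;19 12 0 0 0 0;21 14 0 0 0 0;23 16 0 0 0 0;25.5 18 0 0 0 0;28 20 0 0 0 0;31.5 21.5 0 0 0 0;35 23 0 0 0 0;35 23 0 0 0 0;35 23 0 0 0 0",
)

```text
t: 10.2
ee_pos: [0.5192, 0.0632, 0.0775]
tool_rot: [180.0, 0.1, -165.7]
wrist_force: [-0.1, 0.6, -0.7]
width: 0.0001
```

```bash
python3 look.py 9
```

```text
10.2 [0.5192 0.0632 0.0775] [ 1.800e+02  1.000e-01 -1.657e+02] [-0.05  0.61 -0.71]
```

View pics/s9.png

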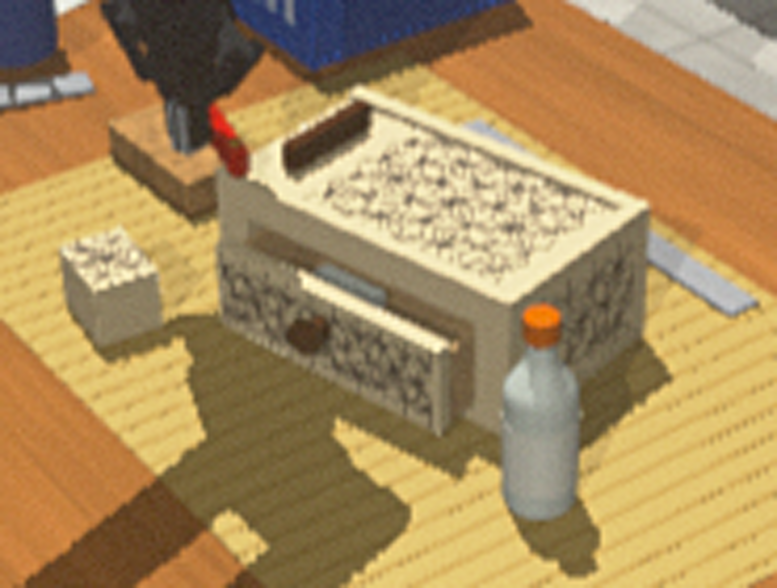

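The catch has swung to about 0.6 rad (red at side crop (230,140)). Continuing along the arc.

>>> apply_moves(
  steps="4 1 0 0 0 0;8 1.3 0 0 0 0;12 1 0 0 0 0;16.5 0.5 0 0 0 0;21 -1 0 0 0 0;25 -2.5 0 0 0 0;29 -5 0 0 0 0;33 -7.5 0 0 0 0;35 -9.5 0 0 0 0;36.8 -11 0 0 0 0;36.8 -11 0 0 0 0;36.8 -11 0 0 0 0",
)

```text
t: 11.3
ee_pos: [0.5558, 0.0517, 0.0776]
tool_rot: [-180.0, 0.0, -165.7]
wrist_force: [-0.6, -0.1, -0.0]
width: -0.0
```

```bash
python3 look.py 10
```

```text
11.3 [0.5558 0.0517 0.0776] [-180.     0.  -165.7] [-0.63 -0.15 -0.03]
```

View pics/s10.png

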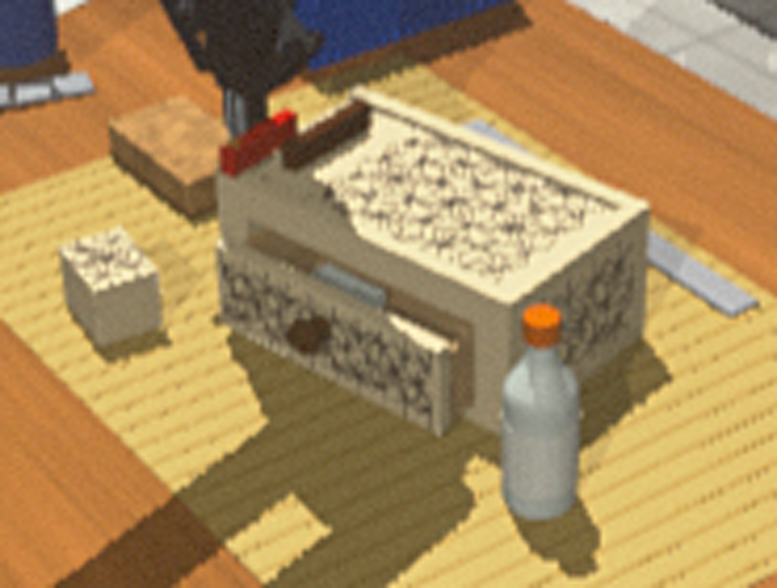

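Near 1.45 rad now, with the red bar almost parallel to the cleat in the side crop. I'll press on in small steps to the stop.

>>> apply_moves(
  steps="0.5 -1 0 0 0 0;1 -2 0 0 0 0;1.2 -3 0 0 0 0;1.2 -3 0 0 0 0;1.2 -3 0 0 0 0",
)

```text
t: 11.82
ee_pos: [0.5564, 0.0496, 0.0776]
tool_rot: [179.9, 0.0, -165.7]
wrist_force: [-1.2, 3.1, 1.5]
width: 0.0004
```

>>> apply_moves(
  steps="0.25 -1 0 0 0 0;0.25 -1 0 0 0 0;0.25 -1 0 0 0 0",
)

```text
t: 12.07
ee_pos: [0.5564, 0.0495, 0.0776]
tool_rot: [179.9, 0.0, -165.7]
wrist_force: [-1.7, 7.0, 1.0]
width: -0.0003
```

>>> apply_moves(
  steps="0.25 -1 0 0 0 0;0.25 -1 0 0 0 0;0.25 -1 0 0 0 0",
)

```text
t: 12.32
ee_pos: [0.5564, 0.0494, 0.0776]
tool_rot: [179.8, 0.0, -165.8]
wrist_force: [-1.5, 9.6, 2.0]
width: -0.0003
```

The catch is on its stop: the force rises to 10 N with no motion. Backing off and going to the drawer knob.

>>> apply_moves(
  steps="-2 8 0 0 0 0;-3 14 5 0 0 0;-3 14 40 0 0 0;-3 14 60 0 0 0;-30 -20 60 0 0 0;-50 -55 60 0 0 0;-65 -90 60 0 0 0;-78 -125 60 0 0 0;-78 -147 60 0 0 0;-78 -147 60 0 0 0;-78 -147 60 0 0 0;-78 -147 25 0 0 0;-78 -147 -5 0 0 0;-78 -147 -35 0 0 0;-78 -147 -45 0 0 0;-78 -147 -45 0 0 0;-78 -147 -45 0 0 0",
)

```text
t: 13.73
ee_pos: [0.4789, -0.099, 0.0321]
tool_rot: [180.0, -0.1, -165.6]
wrist_force: [1.1, 0.1, 0.8]
width: 0.0
```

```bash
python3 look.py 11
```

```text
13.7333 [ 0.4789 -0.099   0.0321] [ 1.800e+02 -1.000e-01 -1.656e+02] [1.15 0.11 0.76]
```

View pics/s11.png

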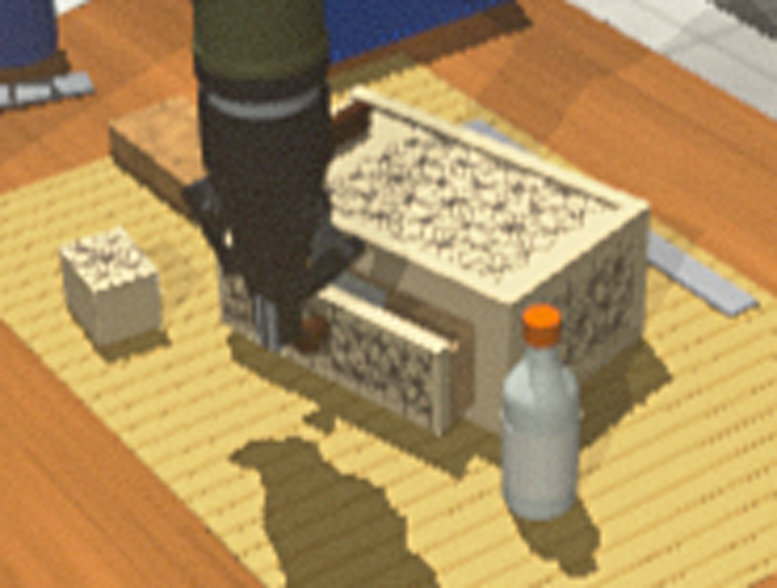

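View pics/t11.png

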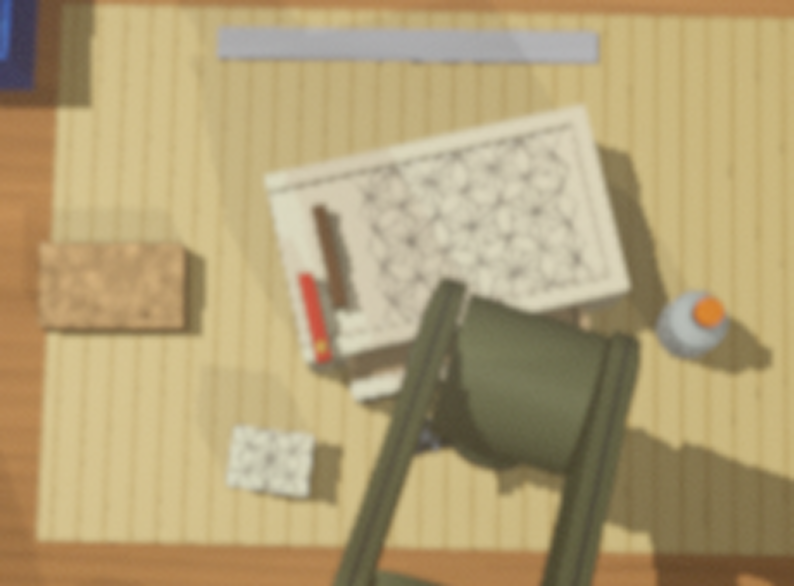

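```bash
python3 - <<'E'
from h import *
print(sc(280,350),sc(265,347))
for z in(.04,.05,.06,.07): print(z,proj("side",[.4718,-.1158,z]),proj("side",[.4646,-.0877,z]))
E
```

```text
(246.28571428571428, 252.95238095238096) (242.71428571428572, 252.23809523809524)
0.04 [247.18236563 261.49375229] [238.79176086 257.1945839 ]
0.05 [246.99536406 258.27792008] [238.57456184 254.00068931]
0.06 [246.8068793 255.0368743] [238.3556574  250.78204533]
0.07 [246.61689326 251.77031077] [238.13502695 247.5383568 ]
```

Catch (crop (313,318)) lies parallel behind the cleat (330,255). Tips are at about z 0.062 in front of the knob, so I lower by 14 mm and push.

>>> apply_moves(
  steps="0 0 -14 0 0 0;0 0 -14 0 0 0;4.8 1.2 -14 0 0 0;9.7 2.5 -14 0 0 0;14.5 3.7 -14 0 0 0;19.4 4.9 -14 0 0 0;24.2 6.2 -14 0 0 0;29.1 7.4 -14 0 0 0;29.1 7.4 -14 0 0 0;29.1 7.4 -14 0 0 0",
)

```text
t: 14.67
ee_pos: [0.509, -0.0926, 0.0185]
tool_rot: [-180.0, 0.1, -165.7]
wrist_force: [0.4, -0.4, -0.3]
width: 0.0001
```

```bash
python3 look.py 12
```

```text
14.6667 [ 0.509  -0.0926  0.0185] [-1.800e+02  1.000e-01 -1.657e+02] [ 0.39 -0.43 -0.31]
```

View pics/s12.png

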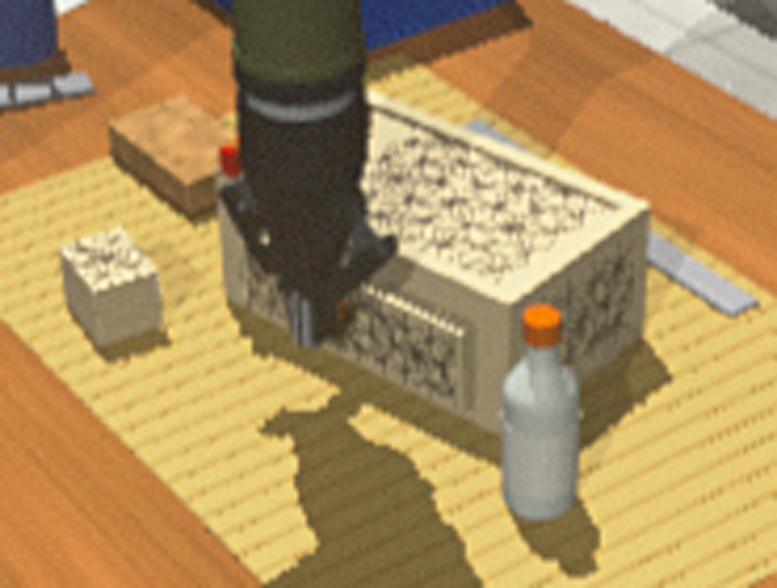

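The drawer is nearly in, with about 8 mm left.

>>> apply_moves(
  steps="2 0.5 0 0 0 0;3.9 1 0 0 0 0;5.8 1.5 0 0 0 0;6.8 1.7 0 0 0 0;6.8 1.7 0 0 0 0;6.8 1.7 0 0 0 0",
)

```text
t: 15.27
ee_pos: [0.5149, -0.0909, 0.0184]
tool_rot: [180.0, -0.0, -165.7]
wrist_force: [-0.9, 0.6, 0.3]
width: -0.0003
```

>>> apply_moves(
  steps="1 0.2 0 0 0 0;1 0.2 0 0 0 0;1 0.2 0 0 0 0",
)

```text
t: 15.52
ee_pos: [0.5158, -0.0907, 0.0185]
tool_rot: [180.0, -0.0, -165.7]
wrist_force: [-0.2, 0.6, -0.3]
width: -0.0002
```

>>> apply_moves(
  steps="1 0.2 0 0 0 0;1 0.2 0 0 0 0;1 0.2 0 0 0 0",
)

```text
t: 15.77
ee_pos: [0.5169, -0.0905, 0.0185]
tool_rot: [180.0, 0.0, -165.7]
wrist_force: [-0.7, 0.2, -0.3]
width: 0.0
```

>>> apply_moves(
  steps="1 0.2 0 0 0 0;1 0.2 0 0 0 0;1 0.2 0 0 0 0",
)

```text
t: 16.02
ee_pos: [0.518, -0.0903, 0.0185]
tool_rot: [180.0, 0.0, -165.7]
wrist_force: [-0.4, 0.0, 0.0]
width: -0.0001
```

>>> apply_moves(
  steps="1 0.2 0 0 0 0;1 0.2 0 0 0 0;1 0.2 0 0 0 0",
)

```text
t: 16.27
ee_pos: [0.5191, -0.0902, 0.0185]
tool_rot: [-180.0, 0.0, -165.7]
wrist_force: [-0.6, 0.3, -0.0]
width: -0.0002
```

>>> apply_moves(
  steps="1 0.2 0 0 0 0;1 0.2 0 0 0 0;1 0.2 0 0 0 0",
)

```text
t: 16.52
ee_pos: [0.5194, -0.09, 0.0185]
tool_rot: [180.0, -0.0, -165.7]
wrist_force: [-2.4, -0.7, 0.6]
width: -0.0005
```

>>> apply_moves(
  steps="1 0.2 0 0 0 0;1 0.2 0 0 0 0;1 0.2 0 0 0 0",
)

```text
t: 16.77
ee_pos: [0.5194, -0.09, 0.0185]
tool_rot: [180.0, -0.1, -165.7]
wrist_force: [-4.8, -1.5, 3.0]
width: 0.0002
```

```bash
python3 look.py 13
```

```text
16.7667 [ 0.5194 -0.09    0.0185] [ 1.800e+02 -1.000e-01 -1.657e+02] [-4.81 -1.54  3.01]
```

View pics/s13.png

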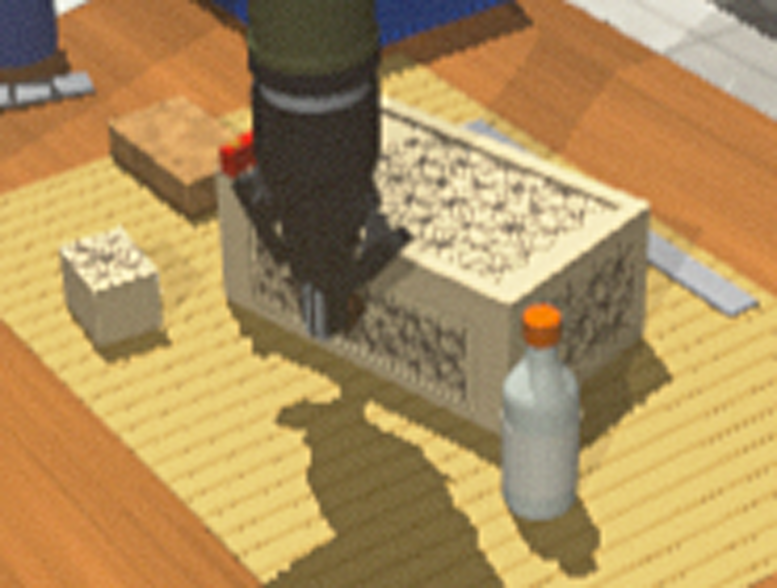

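The drawer front is flush and on its stop (5 N with no motion). Backing away along -x, then up and clear.

>>> apply_moves(
  steps="-12 -3 0 0 0 0;-35 -9 0 0 0 0;-45 -12 20 0 0 0;-45 -12 60 0 0 0;-45 -12 100 0 0 0;-45 -12 140 0 0 0;-60 20 160 0 0 0;-80 60 160 0 0 0;-80 100 160 0 0 0;-80 140 160 0 0 0;-80 180 160 0 0 0;-80 220 160 0 0 0;-80 260 160 0 0 0;-80 300 160 0 0 0;-80 300 160 0 0 0;-80 300 160 0 0 0;-80 300 160 0 0 0",
)

```text
t: 18.28
ee_pos: [0.4407, 0.21, 0.1784]
tool_rot: [-180.0, 0.0, -165.6]
wrist_force: [-0.4, -0.2, -0.5]
width: -0.0
```

```bash
python3 look.py 14
```

```text
18.2833 [0.4407 0.21   0.1784] [-180.     0.  -165.6] [-0.45 -0.19 -0.46]
```

View pics/s14.png

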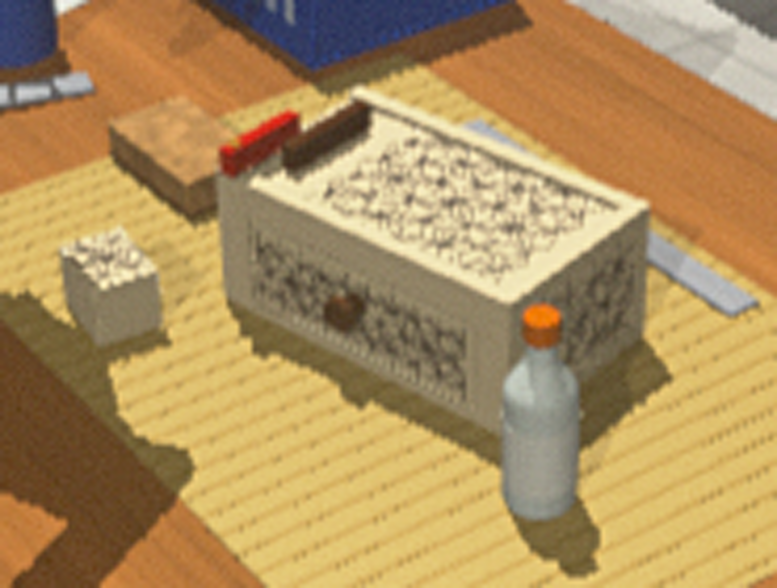

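View pics/t14.png

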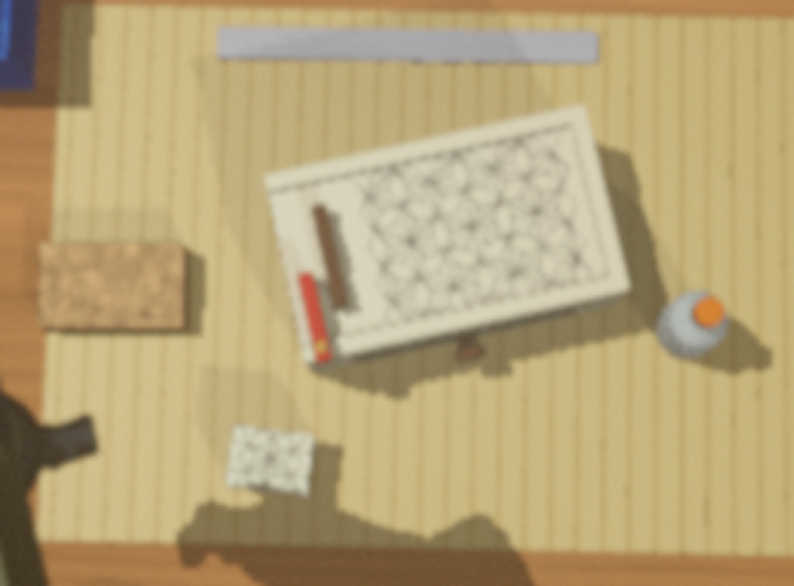

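Drawer flush, lid home, and catch (crop (305,275)–(322,358)) parallel to the cleat behind it. The box corners and the other things are unchanged, and the arm is clear. Handing in.

```bash
python3 -c "
from cell import arm
print(arm.job_done())"
```

```text
the job is handed in; nothing more can be done
None
```

The box is closed and the job is handed in at about 18 s of the 54 s. Using closed-fingertip pushes, I slid the lid home, swung the red catch across to its stop behind the cleat, then pushed the drawer in by its knob.

**Stops:** Each part met its hard stop, with force rising and no further motion: about 6 N on the lid, 10 N on the catch and 5 N on the drawer.

**Last pictures:** The drawer is flush, the lid has no gap, and the catch lies parallel to the cleat. The box and the glue bottle, block, sander and ruler have not visibly moved. The square, pencil cup and jar are wholly or mostly outside the final crops, so I did not check them at the end; the arm never went near them. The robot is clear of everything.

**Disagreement:** The z readout did not match the pictures. The fingertips stood about 42 mm higher than the reported TCP height and `arm.tips_ahead` imply. My first push passed over the cleat without touching it, which confirmed this, and I used the camera-measured tip height from then on.

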